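# Index a sample carousel to the code reader and take the reading

## Task

Turn the small three-armed carousel by pushing on its arms with a fingertip until the tube it carries stands squarely in front of the reader's window and the carousel is at rest, then press the key on top of the reader fully down and let go. Do not press the key before the tube is at the window, do not touch the tube or lift it out of its cup, and leave everything standing around the carousel where it is.

Things in the scene. Friction and masses are not known exactly. Their poses are not given: they have to be found in the camera images.
- carousel: Rotor with three level aluminium arms 120 degrees apart on a 42 mm collar, under a fixed round cap (60 mm across, top 70 mm above the table). It turns either way about the upright axis with light friction (0.06 N m), stays where it is left and has no stop within 1.5 turns. Origin: on the axis at table height; z up, x along the arm with the tube; the empty arms lie at +120 and -120 degrees.
- foot: Fixed round aluminium foot under the rotor, 144 mm in diameter, at most 15 mm high beyond 30 mm from the axis. Origin: centre of its underside, on the axis.
- tube_cup (a point): Centre of the rim of the cup that holds the tube, 95 mm from the axis, 70 mm above the table. Each of the three arms is a bar 12 mm wide, from 42 to 58 mm above the table, bare from 30 to 80 mm from the axis, and ends in such an open upright cup, 29 mm outside diameter, from 25 to 70 mm above the table.
- empty_cup_1 (a point): Centre of the rim of the empty cup at +120 degrees (counter-clockwise seen from above) from the tube's, 95 mm from the axis.
- empty_cup_2 (a point): Centre of the rim of the empty cup at -120 degrees from the tube's, 95 mm from the axis.
- sample_tube: Capped blood tube, body 13 mm and cap 18 mm in diameter, 107 mm long, standing loose in one cup of the carousel with its cap up; its foot is 27 mm and its top 134 mm above the table. Origin: centre of its foot; its z runs up the tube.
- reader: Code reader: fixed white box with a dark 40 mm wide window facing the carousel, on a flat bar 28 mm wide, 7 mm high, that runs to it from under the carousel. Origin: on the carousel's axis at table height; x points through the window's middle. Box: 124 to 180 mm from the axis, 64 mm wide, 108 mm high. Its bearing differs each time: away from the robot or to the left or right.
- reading_spot (a point): Point straight in front of the middle of the reader's window, 95 mm from the carousel's axis, 70 mm above the table: directly over the place where the middle of the tube belongs.
- read_key (a joint): Travel of the reader's key in m: 0 up, 0.006 fully down. A spring raises it again; about 4 N presses it fully down.
- read_key_top (a point): Middle of the top of the key, a round grey key 28 mm in diameter in a black collar in the middle of the reader's top, pressed straight down.
- brown_bottle: Bystander: small brown bottle with a screw cap, 34 mm in diameter, 62 mm high, loose. Origin: centre of its underside.
- white_bottle: Bystander: white bottle with a screw cap, 51 mm in diameter, 98 mm high, loose. Origin: centre of its underside.
- culture_dish: Bystander: flat closed culture dish, 64 mm in diameter, 16 mm high, loose. Origin: centre of its underside.
- cap_a: Bystander: loose tube cap, 17 mm in diameter, 20 mm high. Origin: centre of its underside.
- cap_b: Bystander: another such loose tube cap.
Mind the look-alikes: they are no part of the job. What is shaped like the sample_tube but green or orange is not meant.

How it is judged:
On the way, in this order (a step that is already met when the one before it is completed fails the run):
1. the tube stands in front of the window (middle within 12 mm of the reading spot) and the carousel is at rest (horizontal distance between sample_tube and reading_spot below 0.012 m and angular speed of carousel below 0.05 rad/s), for 0.3 s.
2. the key is pressed down (more than 4.5 mm of its 6 mm) with the tube at the window (horizontal distance between sample_tube and reading_spot below 0.012 m and value of joint read_key above 0.0045 m), for 0.05 s.
At the end, for the whole second after the job is handed in: The tube stands upright (within 0.2 rad) at the bottom of its cup with its middle within 12 mm of the reading spot in plan, the carousel is at rest and the key is up again (all of step 1 and value of joint read_key below 0.001 m and angle between sample_tube's own z axis and vertical below 0.2 rad and z of sample_tube in the frame of carousel below 0.034 m); the robot touches nothing.
It fails at once if the key is pressed (over 2 mm) while the tube is not at the window (over 12 mm off) (value of joint read_key above 0.002 m and not (horizontal distance between sample_tube and reading_spot below 0.012 m)).
It fails at once if the fingers or the arm touch the tube (over 0.5 N) (contact force between any of the fingers, the arm and sample_tube above 0.5 N).
It fails at once if the tube is lifted more than 15 mm in its cup (z of sample_tube in the frame of carousel above 0.042 m).
It fails at once if a bystander is moved more than 15 mm (distance of any of brown_bottle, white_bottle, culture_dish, cap_a, cap_b from where it was at the start of the episode above 0.015 m).
It also fails if it takes over 58 s, if anything falls off the work surface, if the arm or the gripper's body presses on something with over 40 N, if the wrist force passes 120 N, or if a joint passes its speed limit or range.

## Robot

A 6-joint arm with a two-finger parallel gripper is mounted at the origin on a cart in front of the work surface, level with it; the furniture and walls round the work are solid. World frame = base frame: x ahead of the robot, y to its left, z up, the work surface at z = 0. Lengths are in m, angles in rad, forces in N, time in s.
With the tool pointing down it reaches from about 0.35 to 0.975 m from the base axis. Payload 4.9 kg.
Tool frame: the origin (TCP) lies at the very end of the fingers, on their centre line; the grasp point (between the pads) lies 19 mm behind it; z points along the fingers, y is the line along which they close (so a half turn about z gives the same grasp; the last joint's range is limited). The gripper opens to 85 mm and grips with 20 to 120 N. Pads are 22 mm wide; open, the fingers measure 114 mm over their backs; the gripper's body (76 mm by 85 mm) begins 54 mm behind the grasp point. The pads swing forward as they close: fully open they stand 13 mm farther back than shut.
Start: joints at [-1.338, 0.053, 1.613, -0, 1.476, -0.119], TCP at [0.215, -0.587, 0.231] pointing down, gripper open.
Joint ranges: [-3.01, 3.01], [-1.01, 2.22], [0.06, 2.58], [-1.02, 4.17], [0.09, 2.62], [-3.14, 3.14]. Speed limits (rad/s): [2.57, 2.57, 3.14, 3.14, 3.14, 3.14].

## Interface

Orientations are given as a rotation vector (axis times angle).
In Python, from station import get_obs, get_image, finish_job gives the robot as it stands. The module is installed in compiled form; this text tells all that it offers.
- The arm moves only by the tool carry_out, never from a script. Its argument "rows" is a list of rows, each a list of 7 numbers: the turn, a rotation vector about the tool's x, y, z as a fraction of full scale, then the shift along the tool's x, y, z as a fraction of full scale, then the closure, from -1 (fully open) to 1 (shut). A call has 1 to 5 rows; each row is the pose to reach, as a shift and turn from the pose commanded when the call began, along the tool's axes at that moment, turning the shorter way round; what a row does not reach only later rows make up. Full scale, the value 1, is 300 mm for a shift and pi rad for a turn. A row lasts 1/10 s, in which the tool goes at most 50 mm and 8.59 degrees, less where a joint would pass 70% of its speed; a pose out of reach is approached as far as the arm can. A call with a number of a shift or a turn outside -1 to 1 is refused whole. A call with a gripper value outside its range is refused whole. The fingers move at their own pace and stop on an object; "force" is the grip in N (left out, the last holds). Time passes only in rows, so rows that repeat a pose let the fingers close. It gives the time, the measured TCP pose, the force, the opening and the grip force at its end, in the units of the state.
- get_obs(): the state, without advancing time (a new reading comes with each control period).
- get_image(name): name is "scene" or "top"; returns a dict with "img" (400x640x3 uint8, blue, green, red), "mtx" (3x3 intrinsics, pixels), "D" ([k1, k2, p1, p2, k3] as OpenCV has them; the pictures are not rectified), "R" (3x3) and "t" (3): a world point X has camera coordinates R X + t. Camera axes: x right, y down, z forward; pixel columns grow to the right and rows downward; lengths in m; the calibration is good to about 2 mm. A picture is of the moment at which its call begins. There is no depth.
- finish_job(): hands the job in; it is judged then, once.
The state is a dict: "t": time; "q": joint angles; "dq": joint speeds; "effort": joint torques, N m; "tool_pos": TCP position; "tool_rot": TCP orientation; "contact_force": force on the tool from outside, world axes, zero at the start; "wrist_torque": the same for the moment, N m; "opening": finger opening in m; "grip_force": force on a finger pad.
Only numpy, scipy, OpenCV 4.12 (cv2) and the standard library are available. Lean on these libraries where they do the work, as an engineer would, in place of code of your own. Each camera call takes 0.05 s, during which the arm holds its last target. There are 200 camera calls.

## Working session

There is one attempt and no reset: what is moved stays moved. The work goes in short steps, Python scripts to look and compute and a tool call to move; the robot and the scene stay as the last step left them, time stands still between calls to the robot, and variables do not carry over. Pictures are saved under pics/ and viewed, at most 10 in all, crops included, and the job is handed in when it is done.

Besides the shell and the picture viewer there is one more tool, called after ">>>" by a JSON object that holds its "method" and its "body", one argument or row to a line. carry_out: Moves the arm, as the interface text tells. Shift numbers are shares of 300 mm and turn numbers shares of pi rad, none past 1 either way. Its arguments: {"type":"object","properties":{"rows":{"type":"array"},"force":{"type":"number"}},"required":["rows"]}

```bash
mkdir -p pics
cat > h.py <<'E'
import numpy as np, cv2
from station import *
def undist(im,px):
    p=cv2.undistortPoints(np.array(px,float).reshape(-1,1,2),im["mtx"],im["D"]).reshape(-1,2)
    return p
def at_z(im,px,z):
    R=np.array(im["R"]);t=np.array(im["t"]).ravel();c=-R.T@t
    out=[]
    for (u,v) in undist(im,px):
        d=R.T@np.array([u,v,1]); out.append(c+d*(z-c[2])/d[2])
    return np.array(out)
def proj(im,X):
    r,_=cv2.Rodrigues(np.array(im["R"])); return cv2.projectPoints(np.array(X,float).reshape(-1,1,3),r,np.array(im["t"],float),im["mtx"],im["D"])[0].reshape(-1,2)
E
python3 - <<'E'
from h import *
for n in("scene","top"):
    im=get_image(n); cv2.imwrite(f"pics/{n}0.png",im["img"]); R=np.array(im["R"]); print(n,-R.T@np.array(im["t"]).ravel(),R[2],im["mtx"][0][0])
o=get_obs(); print(o["t"],o["tool_pos"],o["tool_rot"],o["opening"])
E
```

```text
scene [0.19609251 0.59188093 0.89067524] [ 0.29978157 -0.56701023 -0.76722253] 511.68856235046144
top [0.44621432 0.02014061 0.95187782] [ 0.05893651  0.00824456 -0.99822769] 494.48461008687633
0.1 [ 0.21524706 -0.58616404  0.23017606] [-3.09128711e+00 -5.49457245e-01  1.71558934e-04] 0.08544773728268762
```

View pics/scene0.png

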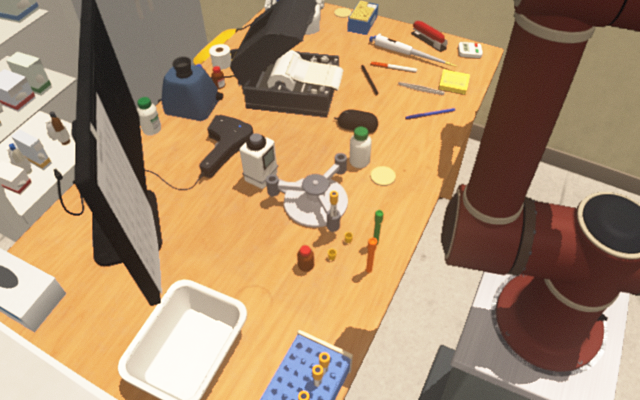

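View pics/top0.png

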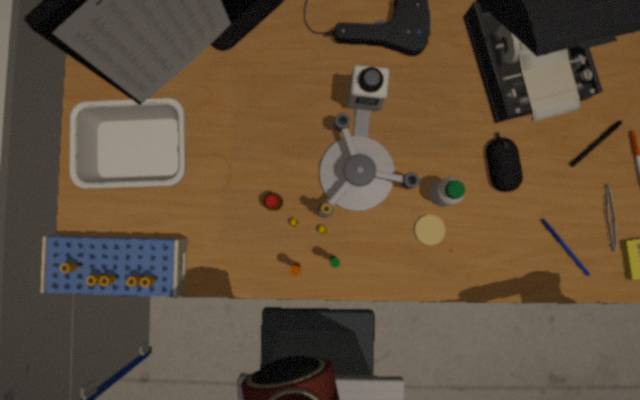

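The top view has x pointing up the picture and y to the left. The carousel's cap is at about (360,170), the reader with its dark window at (369,85), and the tube with the yellow cap at (325,209). The empty cups are at (342,121) and (411,180). The tube-shaped things are the yellow-capped one at (325,209), the orange one at (296,269), the green one at (335,262) and the ones in the blue rack. Only the first stands in a carousel cup, so I'll confirm it in an enlarged crop.

Run:
```python
from h import *
im=get_image("top"); c=im["img"][50:290,240:480]; cv2.imwrite("pics/c1.png",cv2.resize(c,None,fx=2.5,fy=2.5,interpolation=cv2.INTER_CUBIC))
s=get_image("scene"); c=s["img"][120:290,230:420]; cv2.imwrite("pics/c2.png",cv2.resize(c,None,fx=3.5,fy=3.5,interpolation=cv2.INTER_CUBIC))
```

```text
(no output)
```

View pics/c1.png

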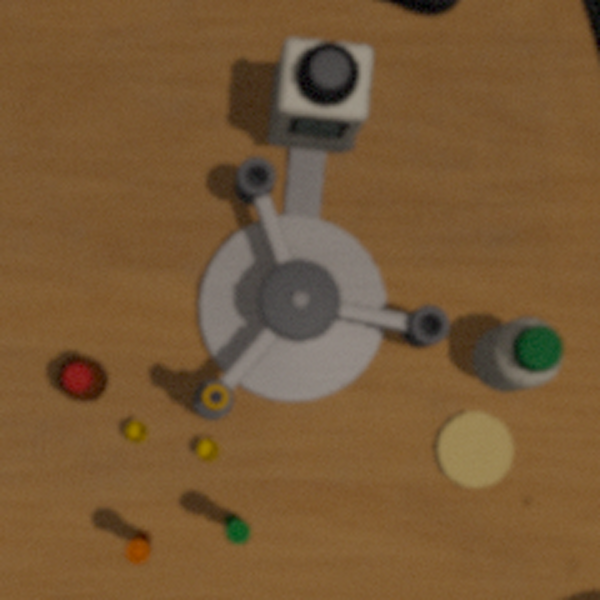

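View pics/c2.png

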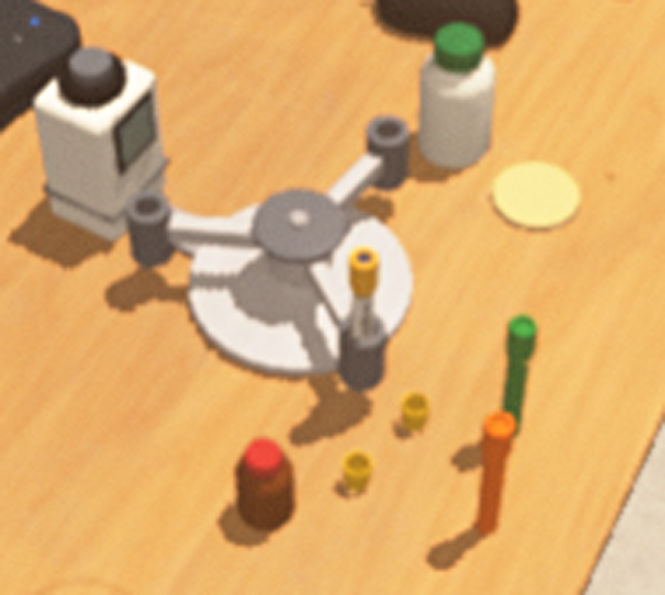

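The crops confirm it: the tube with the yellow cap stands in the carousel cup nearest the two loose caps. The green and orange tubes stand free on the table. Next I'll measure the positions.

```bash
cat > m.py <<'E'
from h import *
im=get_image("top")
f=lambda p,z: at_z(im,[(240+p[0]/2.5,50+p[1]/2.5)],z)[0][:2]
P=dict(cap=((301,299),.07),cupA=((256,175),.07),cupB=((430,324),.07),tubetop=((215,398),.134),keytop=((329,70),.115),
 r1=((287,39),.108),r2=((373,45),.108),r3=((279,113),.108),r4=((363,121),.108),bar1=((307,150),.007),bar2=((303,213),.007),foot=((293,307),.012),
 dish=((475,450),.016),white=((538,347),.098),brown=((77,377),.062),capa=((135,431),.02),capb=((207,449),.02),green=((238,530),.107),orange=((138,549),.107))
W={k:f(*v) for k,v in P.items()}
for k,v in W.items():
    d=v-W["cap"]; print(k,v.round(4),"r %.4f ang %.1f"%(np.hypot(*d),np.degrees(np.arctan2(d[1],d[0]))))
s=get_image("scene")
c=W["cap"]
print("scene check cap,cupA,cupB,tube,key", (proj(s,[[*W[k],P[k][1]] for k in("cap","cupA","cupB","tubetop","keytop")])-[230,120])*3.5)
E
python3 m.py
```

```text
cap [ 0.5415 -0.064 ] r 0.0000 ang 0.0
cupA [ 0.6308 -0.0305] r 0.0954 ang 20.6
cupB [ 0.5252 -0.1567] r 0.0942 ang -99.9
tubetop [ 0.4677 -0.0018] r 0.0964 ang 139.9
keytop [ 0.6958 -0.0773] r 0.1549 ang -4.9
r1 [ 0.7195 -0.0486] r 0.1787 ang 4.9
r2 [ 0.7164 -0.1087] r 0.1806 ang -14.3
r3 [ 0.6668 -0.0437] r 0.1269 ang 9.2
r4 [ 0.6623 -0.102 ] r 0.1266 ang -17.5
bar1 [ 0.6644 -0.0733] r 0.1233 ang -4.4
bar2 [ 0.615  -0.0708] r 0.0738 ang -5.3
foot [ 0.5415 -0.0635] r 0.0005 ang 88.3
dish [ 0.435  -0.2025] r 0.1747 ang -127.5
white [ 0.5081 -0.2266] r 0.1661 ang -101.6
brown [0.4829 0.096 ] r 0.1703 ang 110.1
capa [0.4448 0.0549] r 0.1532 ang 129.1
capb [0.4323 0.0005] r 0.1268 ang 149.4
green [ 0.379  -0.0197] r 0.1684 ang 164.8
orange [0.3649 0.048 ] r 0.2091 ang 147.6
scene check cap,cupA,cupB,tube,key [[302.22012793 214.55969404]
 [149.7942682  203.35123063]
 [389.87809072 127.01134045]
 [368.08405443 255.2767023 ]
 [ 92.43930253  72.35911269]]
```

>>> {"method": "carry_out", "body": {
  "rows": [
    [0,0,0.112,0.634,-0.488,0,1],
    [0,0,0.112,0.634,-0.488,0,1],
    [0,0,0.112,0.634,-0.488,0,1],
    [0,0,0.112,0.634,-0.488,0,1],
    [0,0,0.112,0.634,-0.488,0,1]
  ],
  "force": 40
}}

```text
t: 0.8
tool_pos: [0.3444, -0.3815, 0.2313]
tool_rot: [-3.141, -0.001, -0.001]
contact_force: [1.1, 0.7, 0.4]
opening: 0.0119
grip_force: 0.0
```

>>> {"method": "carry_out", "body": {
  "rows": [
    [0,0,0,0.385,-0.61,0,1],
    [0,0,0,0.385,-0.61,0,1],
    [0,0,0,0.385,-0.61,0,1],
    [0,0,0,0.385,-0.61,0,1],
    [0,0,0,0.385,-0.61,0,1]
  ]
}}

```text
t: 1.3
tool_pos: [0.4605, -0.1972, 0.2315]
tool_rot: [-3.141, -0.007, -0.001]
contact_force: [-0.4, -0.4, -0.5]
opening: -0.0004
grip_force: 0.0
```

>>> {"method": "carry_out", "body": {
  "rows": [
    [0,0,0,0.385,-0.61,0,1],
    [0,0,0,0.385,-0.61,0,1],
    [0,0,0,0.385,-0.61,0,1],
    [0,0,0,0.385,-0.61,0,1],
    [0,0,0,0.385,-0.61,0,1]
  ]
}}

```text
t: 1.8
tool_pos: [0.5758, -0.0142, 0.2312]
tool_rot: [-3.141, -0.006, -0.0]
contact_force: [-0.4, -0.4, -0.4]
opening: -0.0001
grip_force: 0.0
```

>>> {"method": "carry_out", "body": {
  "rows": [
    [0,0,0,0,0,0.16,1],
    [0,0,0,0,0,0.3,1],
    [0,0,0,0,0,0.43,1],
    [0,0,0,0,0,0.43,1]
  ]
}}

```text
t: 2.2
tool_pos: [0.5693, -0.0174, 0.0953]
tool_rot: [-3.14, 0.001, 0.021]
contact_force: [-0.2, -0.0, -0.2]
opening: -0.0
grip_force: 0.0
```

Run:
```python
from h import *
s=get_image("scene"); c=s["img"][100:270,220:410]; c=cv2.resize(c,None,fx=3.2,fy=3.2,interpolation=cv2.INTER_CUBIC)
cv2.imwrite("pics/c3.png",c); print(get_obs()["tool_pos"])
```

```text
[ 0.57185305 -0.01783736  0.09927394]
```

View pics/c3.png

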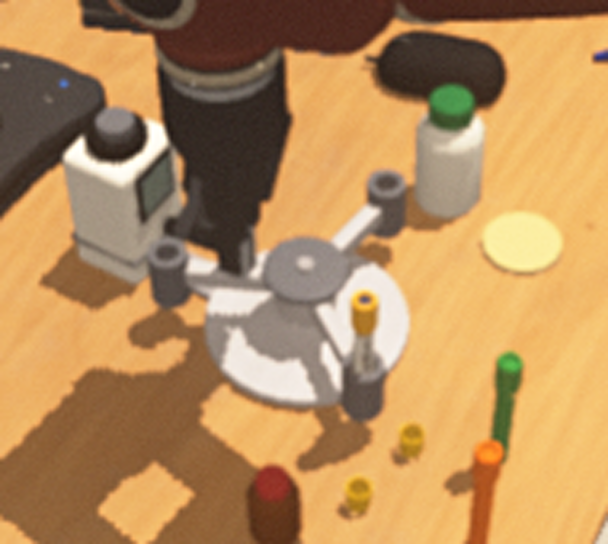

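The closed fingertip, at (238,265) in the crop, hangs over the gap on the counter-clockwise side of the empty arm. Nothing else is near it. I'll lower it in that gap.

>>> {"method": "carry_out", "body": {
  "rows": [
    [0,0,0,0,0,0.1,1],
    [0,0,0,0,0,0.197,1],
    [0,0,0,0,0,0.197,1]
  ]
}}

```text
t: 2.55
tool_pos: [0.5732, -0.018, 0.0422]
tool_rot: [-3.141, 0.001, 0.006]
contact_force: [-0.7, -0.3, -0.9]
opening: -0.0
grip_force: 0.0
```

Run:
```python
import numpy as np
C=np.array([.5415,-.064]);r=.058
prev=55
for ph0 in range(55,-110,-25):
    p0=C+r*np.array([np.cos(np.radians(ph0)),np.sin(np.radians(ph0))])
    print(ph0,p0.round(4),[[round(v,3) for v in ((C+r*np.array([np.cos(a),np.sin(a)])-p0)*[1,-1]/.3)] for a in np.radians(ph0-np.array([5,10,15,20,25]))])
```

```text
55 [ 0.5748 -0.0165] [[np.float64(0.013), np.float64(0.01)], [np.float64(0.026), np.float64(0.022)], [np.float64(0.037), np.float64(0.034)], [np.float64(0.047), np.float64(0.047)], [np.float64(0.057), np.float64(0.062)]]
30 [ 0.5917 -0.035 ] [[np.float64(0.008), np.float64(0.015)], [np.float64(0.014), np.float64(0.031)], [np.float64(0.019), np.float64(0.047)], [np.float64(0.023), np.float64(0.063)], [np.float64(0.025), np.float64(0.08)]]
5 [ 0.5993 -0.0589] [[np.float64(0.001), np.float64(0.017)], [np.float64(0.0), np.float64(0.034)], [np.float64(-0.002), np.float64(0.05)], [np.float64(-0.006), np.float64(0.067)], [np.float64(-0.011), np.float64(0.083)]]
-20 [ 0.596  -0.0838] [[np.float64(-0.006), np.float64(0.016)], [np.float64(-0.014), np.float64(0.031)], [np.float64(-0.023), np.float64(0.045)], [np.float64(-0.034), np.float64(0.058)], [np.float64(-0.045), np.float64(0.071)]]
-45 [ 0.5825 -0.105 ] [[np.float64(-0.012), np.float64(0.011)], [np.float64(-0.026), np.float64(0.022)], [np.float64(-0.04), np.float64(0.031)], [np.float64(-0.055), np.float64(0.039)], [np.float64(-0.071), np.float64(0.045)]]
-70 [ 0.5613 -0.1185] [[np.float64(-0.016), np.float64(0.005)], [np.float64(-0.033), np.float64(0.009)], [np.float64(-0.049), np.float64(0.011)], [np.float64(-0.066), np.float64(0.012)], [np.float64(-0.083), np.float64(0.011)]]
-95 [ 0.5364 -0.1218] [[np.float64(-0.017), np.float64(-0.002)], [np.float64(-0.033), np.float64(-0.006)], [np.float64(-0.049), np.float64(-0.011)], [np.float64(-0.065), np.float64(-0.017)], [np.float64(-0.08), np.float64(-0.025)]]
```

>>> {"method": "carry_out", "body": {
  "rows": [
    [0,0,0,0.013,0.01,0,1],
    [0,0,0,0.026,0.022,0,1],
    [0,0,0,0.037,0.034,0,1],
    [0,0,0,0.047,0.047,0,1],
    [0,0,0,0.057,0.062,0,1]
  ]
}}

```text
t: 3.05
tool_pos: [0.5924, -0.0367, 0.0441]
tool_rot: [3.142, -0.0, 0.002]
contact_force: [-1.4, 0.9, 0.7]
opening: -0.0005
grip_force: 0.6
```

>>> {"method": "carry_out", "body": {
  "rows": [
    [0,0,0,0.008,0.015,0,1],
    [0,0,0,0.014,0.031,0,1],
    [0,0,0,0.019,0.047,0,1],
    [0,0,0,0.023,0.063,0,1],
    [0,0,0,0.025,0.08,0,1]
  ]
}}

```text
t: 3.55
tool_pos: [0.5991, -0.0607, 0.043]
tool_rot: [-3.141, 0.0, 0.0]
contact_force: [-1.5, 1.6, -0.1]
opening: 0.0001
grip_force: 0.6
```

Run:
```python
from h import *
s=get_image("scene"); c=s["img"][100:270,220:410]; c=cv2.resize(c,None,fx=3.2,fy=3.2,interpolation=cv2.INTER_CUBIC)
cv2.imwrite("pics/c4.png",c); o=get_obs(); print(o["tool_pos"],o["contact_force"])
```

```text
[ 0.59929915 -0.0615712   0.0431719 ] [ 0.46824551 -0.57552661 -0.23232114]
```

View pics/c4.png

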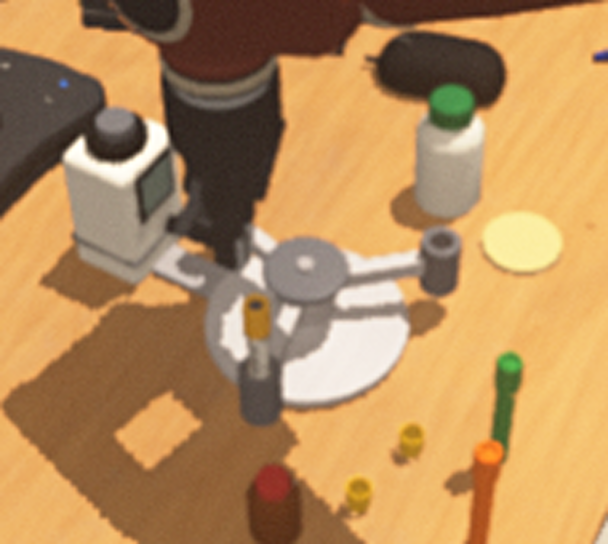

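The carousel turns as planned. The tube, with its cap at (258,300) in the crop, is upright and has moved clockwise. I'll keep pushing.

>>> {"method": "carry_out", "body": {
  "rows": [
    [0,0,0,0.001,0.017,0,1],
    [0,0,0,0,0.034,0,1],
    [0,0,0,-0.002,0.05,0,1],
    [0,0,0,-0.006,0.067,0,1],
    [0,0,0,-0.011,0.083,0,1]
  ]
}}

```text
t: 4.1
tool_pos: [0.5958, -0.0858, 0.0433]
tool_rot: [3.141, -0.0, 0.0]
contact_force: [-0.5, 1.2, -0.2]
opening: -0.0001
grip_force: 0.5
```

>>> {"method": "carry_out", "body": {
  "rows": [
    [0,0,0,-0.006,0.016,0,1],
    [0,0,0,-0.014,0.031,0,1],
    [0,0,0,-0.023,0.045,0,1],
    [0,0,0,-0.034,0.058,0,1],
    [0,0,0,-0.045,0.071,0,1]
  ]
}}

```text
t: 4.6
tool_pos: [0.5821, -0.1069, 0.0433]
tool_rot: [3.142, -0.0, 0.0]
contact_force: [1.4, 0.6, 0.5]
opening: 0.0004
grip_force: 0.5
```

```bash
cat > ang.py <<'E'
from h import *
C=np.array([.5415,-.064])
def tube():
    s=get_image("scene"); img=s["img"]; h=cv2.cvtColor(img,cv2.COLOR_BGR2HSV)
    m=cv2.inRange(h,(15,175,100),(30,255,255))
    n,l,st,ce=cv2.connectedComponentsWithStats(m)
    for i in range(1,n):
        if st[i,4]<8 : continue
        p=at_z(s,[ce[i]],.124)[0][:2]; d=p-C; 
        if np.hypot(*d)<.15: print("blob",ce[i].round(1),st[i],"pos",p.round(4),"r %.4f ang %.1f"%(np.hypot(*d),np.degrees(np.arctan2(d[1],d[0]))))
    return s
if __name__=="__main__":
    tube(); o=get_obs(); d=o["tool_pos"][:2]-C; print(o["t"],o["tool_pos"],"finger ang %.1f r %.4f"%(np.degrees(np.arctan2(d[1],d[0])),np.hypot(*d)))
E
python3 ang.py
```

```text
blob [272.4 180.8] [269 174   8  13  73] pos [0.5992 0.0173] r 0.0996 ang 54.6
4.65 [ 0.5815494  -0.10747185  0.04314113] finger ang -47.3 r 0.0591
```

>>> {"method": "carry_out", "body": {
  "rows": [
    [0,0,0,-0.012,0.011,0,1],
    [0,0,0,-0.026,0.022,0,1],
    [0,0,0,-0.04,0.031,0,1],
    [0,0,0,-0.055,0.039,0,1],
    [0,0,0,-0.071,0.045,0,1]
  ]
}}

```text
t: 5.15
tool_pos: [0.5607, -0.1203, 0.0433]
tool_rot: [3.141, -0.0, 0.0]
contact_force: [1.1, 0.3, -0.6]
opening: -0.0001
grip_force: 0.5
```

>>> {"method": "carry_out", "body": {
  "rows": [
    [0,0,0,-0.016,0.005,0,1],
    [0,0,0,-0.033,0.009,0,1],
    [0,0,0,-0.049,0.011,0,1],
    [0,0,0,-0.066,0.012,0,1],
    [0,0,0,-0.083,0.011,0,1]
  ]
}}

```text
t: 5.65
tool_pos: [0.5357, -0.1235, 0.0433]
tool_rot: [3.141, -0.0, 0.0]
contact_force: [1.4, 0.1, 0.0]
opening: -0.0
grip_force: 0.5
```

```bash
python3 ang.py
```

```text
blob [272.9 154.1] [268 147  10  14  78] pos [ 0.6368 -0.0496] r 0.0964 ang 8.6
5.7 [ 0.5348006  -0.1232547   0.04297182] finger ang -96.5 r 0.0596
```

>>> {"method": "carry_out", "body": {
  "rows": [
    [0,0,0,-0.013,-0.001,0,1],
    [0,0,0,-0.025,-0.004,0,1],
    [0,0,0,-0.034,-0.006,0,1],
    [0,0,0,-0.043,-0.009,0,1],
    [0,0,0,-0.043,-0.009,0,1]
  ]
}}

```text
t: 6.2
tool_pos: [0.5227, -0.1205, 0.0431]
tool_rot: [-3.142, -0.0, 0.001]
contact_force: [0.0, -0.8, 0.5]
opening: -0.0001
grip_force: 0.1
```

```bash
python3 ang.py
```

```text
blob [278.8 147.7] [275 142   8  12  73] pos [ 0.6352 -0.0718] r 0.0940 ang -4.8
6.25 [ 0.52276549 -0.12057959  0.04309094] finger ang -108.3 r 0.0596
```

>>> {"method": "carry_out", "body": {
  "rows": [
    [0,0,0,0.02,0.002,0,1],
    [0,0,0,0.035,0.003,0,1],
    [0,0,0,0.035,0.003,-0.05,1],
    [0,0,0,0.035,0.003,-0.2,1],
    [0,0,0,0.035,0.003,-0.36,1]
  ]
}}

```text
t: 6.75
tool_pos: [0.5326, -0.1211, 0.1517]
tool_rot: [-3.14, -0.0, 0.005]
contact_force: [1.2, -0.6, -0.2]
opening: 0.0004
grip_force: 0.0
```

>>> {"method": "carry_out", "body": {
  "rows": [
    [0,0,0,0,-0.0,-0.1,1],
    [0,0,0,-0.05,0.2,-0.2,1],
    [0,0,0,-0.05,0.36,-0.2,1],
    [0,0,0,-0.05,0.5,-0.2,1],
    [0,0,0,-0.05,0.5,-0.2,1]
  ]
}}

```text
t: 7.25
tool_pos: [0.5185, -0.2762, 0.2134]
tool_rot: [3.138, -0.007, 0.003]
contact_force: [-0.9, 0.6, -0.5]
opening: 0.0
grip_force: 0.0
```

```bash
python3 ang.py
python3 - <<'E'
from h import *
im=get_image("top"); c=im["img"][50:210,290:450]; cv2.imwrite("pics/c5.png",cv2.resize(c,None,fx=3.75,fy=3.75,interpolation=cv2.INTER_CUBIC))
E
```

```text
blob [278.8 147.6] [275 141   8  13  76] pos [ 0.6353 -0.0721] r 0.0942 ang -5.0
7.3 [ 0.51843655 -0.2749206   0.21273694] finger ang -96.2 r 0.2122
```

View pics/c5.png

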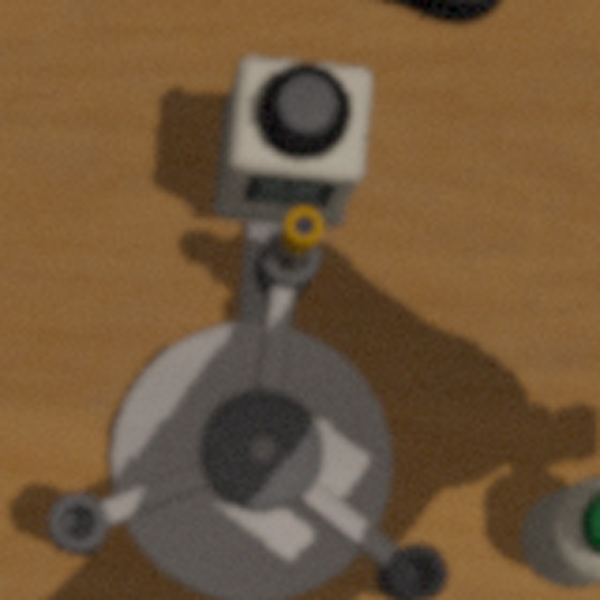

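Run:
```python
from h import *
im=get_image("top"); f=lambda p,z: at_z(im,[(290+p[0]/3.75,50+p[1]/3.75)],z)[0][:2]
C=f((262,447),.07)
for n,p,z in (("cap",(262,447),.07),("tube",(303,227),.134),("e1",(76,520),.07),("e2",(412,572),.07),("key",(308,102),.115),("r1",(243,56),.108),("r2",(373,68),.108),("r3",(231,167),.108),("r4",(357,180),.108),("w1",(253,190),.085),("w2",(329,197),.085),("bar1",(259,228),.007),("collar",(303,110),.109)):
    q=f(p,z); d=q-[.5415,-.064]; print(n,q.round(4),"r %.4f ang %.1f"%(np.hypot(*d),np.degrees(np.arctan2(d[1],d[0]))))
```

```text
cap [ 0.5422 -0.063 ] r 0.0012 ang 55.9
tube [ 0.6344 -0.0742] r 0.0935 ang -6.3
e1 [0.5056 0.0252] r 0.0962 ang 111.9
e2 [ 0.4837 -0.1353] r 0.0917 ang -129.0
key [ 0.6973 -0.0782] r 0.1564 ang -5.2
r1 [ 0.7207 -0.0486] r 0.1798 ang 4.9
r2 [ 0.7162 -0.1092] r 0.1804 ang -14.5
r3 [ 0.6679 -0.0436] r 0.1281 ang 9.1
r4 [ 0.663 -0.102] r 0.1273 ang -17.4
w1 [ 0.6631 -0.0559] r 0.1218 ang 3.8
w2 [ 0.6604 -0.0921] r 0.1222 ang -13.3
bar1 [ 0.6627 -0.0661] r 0.1212 ang -1.0
collar [ 0.6952 -0.0766] r 0.1543 ang -4.7
```

The tube bears about -5 to -6°, against about -5° for the reader. That is at most 3 mm off, it stands upright, and the carousel is at rest. Next I'll move over the key.

>>> {"method": "carry_out", "body": {
  "rows": [
    [0,0,0,0.16,-0.03,0,1],
    [0,0,0,0.32,-0.08,0,1],
    [0,0,0,0.46,-0.2,0,1],
    [0,0,0,0.55,-0.34,0,1],
    [0,0,0,0.582,-0.48,0,1]
  ]
}}

```text
t: 7.9
tool_pos: [0.6948, -0.1241, 0.2108]
tool_rot: [-3.141, -0.003, 0.0]
contact_force: [-0.3, 0.4, 0.3]
opening: -0.0
grip_force: 0.0
```

>>> {"method": "carry_out", "body": {
  "rows": [
    [0,0,0,0,-0.12,0,1],
    [0,0,0,0,-0.18,0,1],
    [0,0,0,0,-0.18,0,1],
    [0,0,0,0,-0.18,0,1],
    [0,0,0,0,-0.18,0,1]
  ]
}}

```text
t: 8.4
tool_pos: [0.693, -0.0749, 0.2113]
tool_rot: [3.141, -0.002, -0.0]
contact_force: [-0.0, 0.3, -0.0]
opening: -0.0002
grip_force: 0.0
```

>>> {"method": "carry_out", "body": {
  "rows": [
    [0,0,0,0,0.007,0.13,1],
    [0,0,0,0,0.007,0.24,1],
    [0,0,0,0,0.007,0.24,1],
    [0,0,0,0,0.007,0.24,1]
  ]
}}

```text
t: 8.8
tool_pos: [0.6928, -0.0769, 0.1389]
tool_rot: [-3.141, 0.003, 0.002]
contact_force: [0.7, 0.2, 0.5]
opening: 0.0003
grip_force: 0.0
```

>>> {"method": "carry_out", "body": {
  "rows": [
    [0,0,0,0,0,0.015,1],
    [0,0,0,0,0,0.03,1],
    [0,0,0,0,0,0.04,1],
    [0,0,0,0,0,0.05,1],
    [0,0,0,0,0,0.05,1]
  ]
}}

```text
t: 9.3
tool_pos: [0.6942, -0.076, 0.1252]
tool_rot: [3.141, 0.0, 0.004]
contact_force: [1.0, -1.0, 3.8]
opening: -0.0003
grip_force: 1.6
```

>>> {"method": "carry_out", "body": {
  "rows": [
    [0,0,0,0,0,0.005,1],
    [0,0,0,0,0,0.01,1],
    [0,0,0,0,0,0.01,1]
  ]
}}

```text
t: 9.6
tool_pos: [0.6942, -0.076, 0.124]
tool_rot: [3.141, 0.0, 0.004]
contact_force: [-1.4, -0.5, 10.4]
opening: 0.0001
grip_force: 4.9
```

>>> {"method": "carry_out", "body": {
  "rows": [
    [0,0,0,0,0,0.005,1],
    [0,0,0,0,0,0.01,1],
    [0,0,0,0,0,0.01,1]
  ]
}}

```text
t: 9.9
tool_pos: [0.6943, -0.076, 0.1238]
tool_rot: [3.141, 0.0, 0.004]
contact_force: [-7.7, -0.0, 19.3]
opening: -0.0004
grip_force: 9.7
```

>>> {"method": "carry_out", "body": {
  "rows": [
    [0,0,0,0,0,-0.025,1],
    [0,0,0,0,0,-0.025,1],
    [0,0,0,0,0,-0.025,1],
    [0,0,0,0,0,-0.025,1]
  ]
}}

```text
t: 10.3
tool_pos: [0.6935, -0.0756, 0.1253]
tool_rot: [-3.141, 0.0, -0.001]
contact_force: [2.4, -1.2, 3.6]
opening: 0.0001
grip_force: 1.6
```

>>> {"method": "carry_out", "body": {
  "rows": [
    [0,0,0,0,0,-0.007,1],
    [0,0,0,0,0,-0.007,1],
    [0,0,0,0,0,-0.007,1],
    [0,0,0,0,0,-0.007,1]
  ]
}}

```text
t: 10.7
tool_pos: [0.6931, -0.0755, 0.1274]
tool_rot: [-3.141, 0.0, 0.001]
contact_force: [1.4, 0.3, 1.5]
opening: 0.0002
grip_force: 1.1
```

>>> {"method": "carry_out", "body": {
  "rows": [
    [0,0,0,0,0,-0.007,1],
    [0,0,0,0,0,-0.007,1],
    [0,0,0,0,0,-0.007,1],
    [0,0,0,0,0,-0.007,1]
  ]
}}

```text
t: 11.1
tool_pos: [0.6928, -0.0755, 0.1295]
tool_rot: [-3.141, -0.0, 0.002]
contact_force: [-0.7, -0.6, 1.2]
opening: 0.0001
grip_force: 0.6
```

>>> {"method": "carry_out", "body": {
  "rows": [
    [0,0,0,0,0,-0.007,1],
    [0,0,0,0,0,-0.007,1],
    [0,0,0,0,0,-0.007,1],
    [0,0,0,0,0,-0.007,1]
  ]
}}

```text
t: 11.5
tool_pos: [0.6931, -0.0756, 0.1317]
tool_rot: [-3.142, 0.0, 0.001]
contact_force: [-0.8, -0.0, -0.3]
opening: 0.0002
grip_force: 0.0
```

The force rose smoothly from z of about 0.130 and hit a hard stop at 0.124, which is the full 6 mm of key travel. Now I'll retreat and check.

>>> {"method": "carry_out", "body": {
  "rows": [
    [0,0,0,0,0,-0.1,1],
    [0,0,0,0,0,-0.25,1],
    [0,0,0,0,0,-0.36,1],
    [0,0,0,0.02,0.12,-0.36,1],
    [0,0,0,0.02,0.25,-0.36,1]
  ]
}}

```text
t: 12.0
tool_pos: [0.7006, -0.1505, 0.2428]
tool_rot: [3.14, 0.004, 0.007]
contact_force: [-1.1, -0.6, -1.4]
opening: 0.0002
grip_force: 0.0
```

>>> {"method": "carry_out", "body": {
  "rows": [
    [0,0,0,0,0.15,0,1],
    [0,0,0,0,0.3,0,1],
    [0,0,0,0,0.3,0,1],
    [0,0,0,0,0.3,0,1],
    [0,0,0,0,0.3,0,1]
  ]
}}

```text
t: 12.5
tool_pos: [0.6993, -0.2397, 0.2397]
tool_rot: [-3.141, -0.001, 0.001]
contact_force: [-1.4, 0.0, 0.2]
opening: 0.0004
grip_force: 0.0
```

```bash
python3 ang.py
python3 - <<'E'
from h import *
s=get_image("scene"); a=cv2.resize(s["img"][100:270,220:410],(760,680))[:600]
im=get_image("top"); cv2.imwrite("pics/c6.png",cv2.resize(im["img"][50:290,240:480],None,fx=2.5,fy=2.5,interpolation=cv2.INTER_CUBIC))
E
```

```text
blob [278.6 147.9] [275 142   8  12  71] pos [ 0.6352 -0.071 ] r 0.0939 ang -4.3
12.55 [ 0.69941788 -0.23926317  0.23995449] finger ang -48.0 r 0.2359
```

View pics/c6.png

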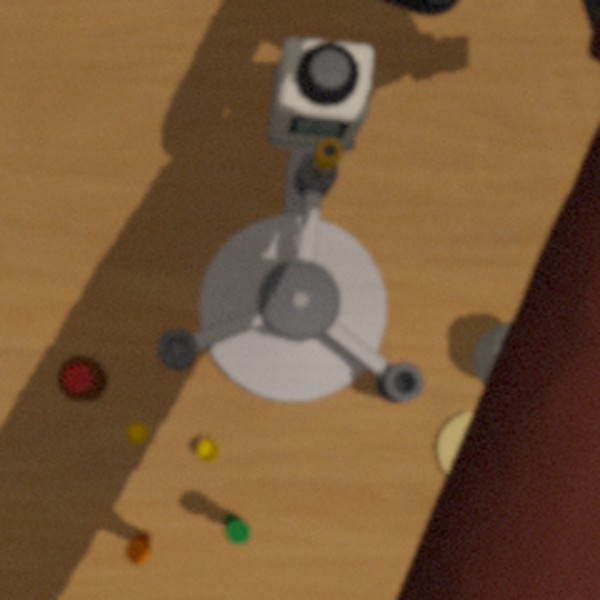

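The tube's cap, at (327,153) in the crop, is in front of the window. The key at (330,70) is up again. The brown bottle, the loose caps and the dish are where they were; the arm covers part of the white bottle, but it never went near it at that height. I'll hand the job in.

```bash
python3 -c "
from station import *
print(finish_job())"
```

```text
the job is handed in; nothing more can be done
None
```

I turned the carousel until the tube stood at the reader's window (about 3 mm off by the camera measurements), pressed the key fully down and let it come up again, and handed the job in at about 12.6 s; no verdict was returned.

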